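Peel the top tray off a clinging nested stack and show it over the light pad

ROBOT

A 6-joint arm with a two-finger parallel gripper is mounted at the origin on a cart in front of the work surface, level with it; the furniture and walls round the work are solid. World frame = base frame: x ahead of the robot, y to its left, z up, the work surface at z = 0. Lengths are in m, angles in rad, forces in N, time in s.
With the tool pointing down it reaches from about 0.3 to 0.875 m from the base axis. Payload 6.4 kg.
Tool frame: the origin (TCP) lies where the fingers leave the gripper's body, on its centre line; the fingertips stand 73 mm ahead of it and the grasp point (between the pads) lies 54 mm ahead of it; z points along the fingers, y is the line along which they close (so a half turn about z gives the same grasp; the last joint's range is limited). The gripper opens to 85 mm and grips with 20 to 120 N. Pads are 22 mm wide; open, the fingers measure 114 mm over their backs; the gripper's body (76 mm by 85 mm) begins 54 mm behind the grasp point. The pads swing forward as they close: fully open they stand 13 mm farther back than shut.
Start: joints at [-1.407, 0.181, 1.607, -0, 1.354, -0.206], TCP at [0.208, -0.536, 0.304] pointing down, gripper open.
Joint ranges: [-2.99, 2.99], [-0.89, 2.07], [0.3, 2.58], [-1.14, 4.28], [0, 2.63], [-3.12, 3.12]. Speed limits (rad/s): [2.57, 2.57, 3.01, 3.14, 3.14, 3.14].

INTERFACE

Orientations are given as a unit quaternion [w, x, y, z].
In Python, from bench import ctrl gives the robot as it stands.
- The arm moves only by the tool carry_out, never from a script. Its argument "steps" is one flat list of numbers, 7 for each row, row after row: the shift along the tool's x, y, z in m, then the turn, a rotation vector about the tool's x, y, z in rad, then the opening, from 0 (shut) to 1 (fully open). In form: [dx, dy, dz, wx, wy, wz, claw, dx, dy, dz, wx, wy, wz, claw, ...]. A call has 1 to 20 rows; each row is the pose to reach, as a shift and turn from the pose commanded when the call began, along the tool's axes at that moment; what a row does not reach only later rows make up. A row lasts 1/10 s, in which the tool goes at most 50 mm and 8.59 degrees, less where a joint would pass 70% of its speed; a pose out of reach is approached as far as the arm can. A call with a gripper value outside its range is refused whole. The fingers move at their own pace and stop on an object; the grip force is fixed at half the most. Time passes only in rows, so rows that repeat a pose let the fingers close. It gives the time, the measured TCP pose, the force, the opening and the grip force at its end, in the units of the state.
- ctrl.get_obs(): the state, without advancing time (a new reading comes with each control period).
- ctrl.camera(name): name is "scene" or "top"; returns the picture (480x640x3 uint8, red, green, blue); there is no depth.
- ctrl.camera_params(name): a dict with "vertical_fov" (degrees; the focal length in pixels is half the picture's height over the tangent of half this angle, whatever the lens; pixels are square), "cx", "cy" (the principal point, pixels), "k1" (the pictures are not rectified: a ray, as slopes to the right and down, at radius r is drawn at 1 + k1 r^2 times it, then the intrinsics apply), "cam_to_world" (4x4, takes a point from camera to world coordinates). Camera axes: x right, y down, z forward; pixel columns grow to the right and rows downward; lengths in m; the calibration is good to about 2 mm. A picture is of the moment at which its call begins. camera_params takes no time and is no camera call.
- ctrl.hand_in(): hands the job in; it is judged then, once.
The state is a dict: "time_s": time; "q": joint angles; "dq": joint speeds; "joint_efforts": joint torques, N m; "eef_pos": TCP position; "eef_rot": TCP orientation; "wrist_force": force on the tool from outside, world axes, zero at the start; "torque": the same for the moment, N m; "opening": opening from 0.0 (shut) to 1.0 (fully open); "grasp_force": force on a finger pad.
Only numpy, scipy, OpenCV 4.12 (cv2) and the standard library are available. Lean on these libraries where they do the work, as an engineer would, in place of code of your own. Each camera call takes 0.05 s, during which the arm holds its last target. There are 200 camera calls.

TASK

The metal trays in the nested stack cling together: sprung balls grip the top tray's sides and one corner is caught under a hook, so pulled straight up the whole stack comes along. Take the top tray by its own upright ear at the opposite corner, peel it up from that corner first, draw it clear of the hook and leave the lower trays standing and the things around in place. Then hold the tray level, mouth up, centred about 10 cm above the light pad, and finish there still holding it in the gripper.

Things in the scene. Friction and masses are not known exactly. Their poses are not given: they have to be found in the camera images.
- tray: Top tray: loose, formed steel, about 70 g, rim 120 (its x) x 90 (its y) mm, 20 mm high, floor 89 x 59 mm. Origin: centre of its underside, 21 mm above the worktop when seated; z up out of its mouth. Rim band 6 mm wide, 13 to 20 mm above the origin. At corner (-x, -y) a tongue carries an upright ear: plate 10 mm thick along the diagonal, 26 mm wide, its top 50 mm above the origin.
- tray_ear (a point): Middle of the top tray's ear: 41 mm above the tray's origin, 92 mm out from it in direction (-0.8, -0.6) of the tray's x, y. The ear's flat faces look along this diagonal, inward over the tray and outward. The ear stands free from 21 mm below (rim top) to 9 mm above this point.
- tray_far (a point): Corner of the top tray opposite its ear: underside of the rim, at (57, 42, 13) mm in the tray's axes, 34 mm above the worktop when seated. The stack's hook holds this corner down: raise the ear about this corner (30 to 40 mm at the ear is good), which the hook allows, then draw the tray 10 mm or more toward its ear, out from under the lip, and lift.
- stack: Three like trays, one loose piece of about 0.9 kg, rim top 34 mm high. Origin: centre of its underside, axes as the seated top tray's. Lower ears at (+x, -y), (-x, +y), tops 64 and 57 mm high. At (+x, +y) a hook 48 mm high, its lip 5 mm over the top tray's corner, 2.5 mm above the rim. On both long sides a sprung ball (x = -10, y = +-50, z = 44 mm) clings to the rim, giving way at 2 to 3 N.
- pad: Light pad: a flat grey slab with a white face, 130 mm along its x by 100 mm along its y, 12 mm high, fixed to the worktop. Origin: centre of its underside; z up.
- timer: Bystander: square white timer lying flat, 66 x 66 x 15 mm, loose. Origin: centre of its underside.
- tape: Bystander: small white roll of tape lying flat, 52 x 56 x 19 mm, loose. Origin: centre of its underside.
- vial: Bystander: small glass vial with a grey cap, 46 mm across, 91 mm high, standing loose. Origin: centre of its underside.
- wellplate: Bystander: clear six-well plate with lid, 86 x 128 x 21 mm, loose. Origin: centre of its underside.

How it is judged:
By the outcome, as a careful person would: the job done as asked, in the order asked, and still so for the second after the job is handed in, while the arm keeps its last pose, push and grip.
It also fails if it takes over 46 s, if anything falls off the work surface, if the arm or the gripper's body presses on something with over 40 N, if the wrist force passes 120 N, or if a joint passes its speed limit or range.

## Working session

There is one attempt and no reset: what is moved stays moved. The work goes in short steps, Python scripts to look and compute and a tool call to move; the robot and the scene stay as the last step left them, time stands still between calls to the robot, and variables do not carry over. Pictures are saved under pics/ and viewed, at most 10 in all, crops included, and the job is handed in when it is done.

Besides the shell and the picture viewer there is one more tool, called after "Call:" as name(argument=value, ...) on one line, values as JSON. carry_out: Moves the arm, as the interface text tells. Its arguments: {"type":"object","properties":{"steps":{"type":"array"}},"required":["steps"]}

```bash
ls; mkdir -p pics; python3 - <<'E'
from bench import ctrl
import cv2,numpy as np
for n in ("scene","top"):
    im=ctrl.camera(n); cv2.imwrite(f"pics/{n}0.png",im[:,:,::-1])
    p=ctrl.camera_params(n); print(n,p)
o=ctrl.get_obs(); print(o)
E
```

```text
pics
scene {'vertical_fov': 42.07276561871321, 'cx': 320.8078711540417, 'cy': 231.1964684577933, 'k1': -0.09233831192168437, 'cam_to_world': array([[-0.58373583, -0.44306872,  0.68039885, -0.2973455 ],
       [-0.81158357,  0.29344317, -0.50519621,  0.54451891],
       [ 0.02417824, -0.84710166, -0.53088059,  0.73588166],
       [ 0.        ,  0.        ,  0.        ,  1.        ]])}
top {'vertical_fov': 47.26185158186545, 'cx': 320.66261528383194, 'cy': 239.41407689080694, 'k1': -0.10875714270935656, 'cam_to_world': array([[-0.11184465, -0.9726293 ,  0.20367381,  0.33649217],
       [-0.9937133 ,  0.11049303, -0.01803251, -0.07446985],
       [-0.00496559, -0.20441021, -0.97887272,  1.14289463],
       [ 0.        ,  0.        ,  0.        ,  1.        ]])}
{'time_s': 0.1, 'q': array([-1.40729332e+00,  1.81484181e-01,  1.60788778e+00,  4.48354790e-05,
        1.35378745e+00, -2.06311578e-01]), 'dq': array([ 0.00017439, -0.00129241, -0.00153157,  0.00150876,  0.00025093,
        0.00076296]), 'joint_efforts': array([ 7.06129395e-04, -4.45874441e+01, -3.52239203e+01, -3.59929672e-04,
        4.09790329e-03, -7.27637001e-06]), 'eef_pos': array([ 0.20778832, -0.53574585,  0.30307412]), 'eef_rot': array([-7.82733514e-04,  9.82953888e-01,  1.83850590e-01,  3.86495872e-05]), 'wrist_force': array([0.38384444, 0.37451712, 0.55836115]), 'torque': array([-0.02671391, -0.02541069,  0.00657011]), 'grasp_force': 0.0, 'opening': 1.0006684438788884}
```

View pics/top0.png

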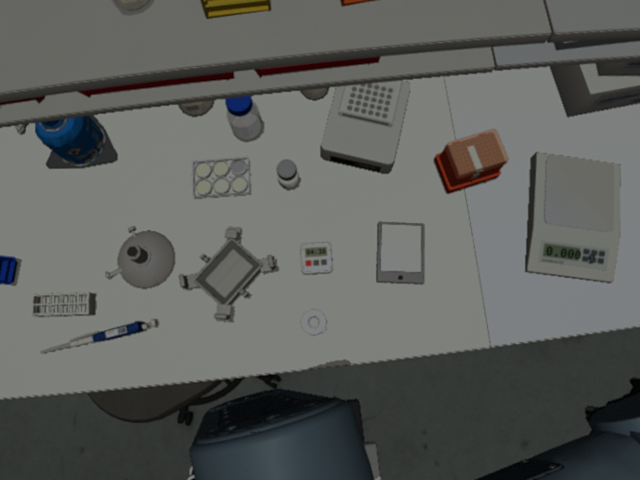

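View pics/scene0.png

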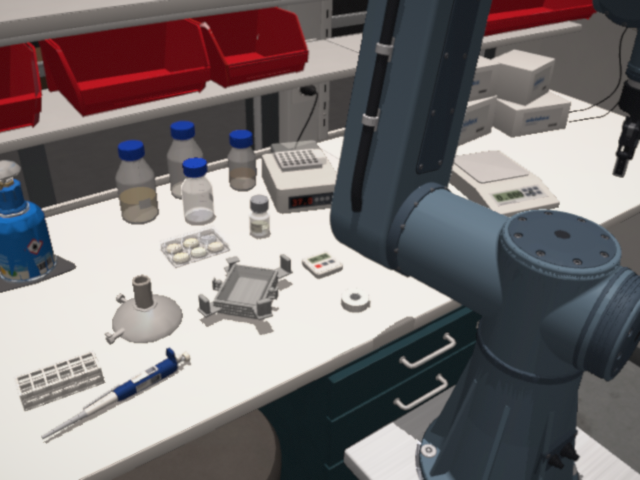

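The stack is at about (230,272) in the top view with four corner posts. The pad is at (400,252), the timer at (317,258), the tape at (314,322), the vial at (288,174) and the wellplate at (222,178). I'll zoom in to tell the corners apart.

```bash
python3 - <<'E'
import cv2,numpy as np
a=cv2.imread("pics/top0.png")[220:330,170:290]; b=cv2.imread("pics/scene0.png")[240:335,185:305]
a=cv2.resize(a,None,fx=5,fy=5,interpolation=cv2.INTER_CUBIC); b=cv2.resize(b,None,fx=6,fy=6,interpolation=cv2.INTER_CUBIC)
cv2.imwrite("pics/ta.png",cv2.convertScaleAbs(a,alpha=1.3)); cv2.imwrite("pics/sb.png",b)
E
```

```text
(no output)
```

View pics/ta.png

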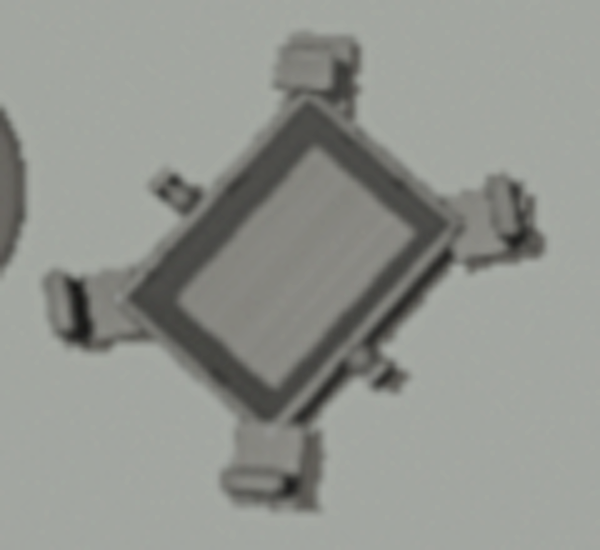

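View pics/sb.png

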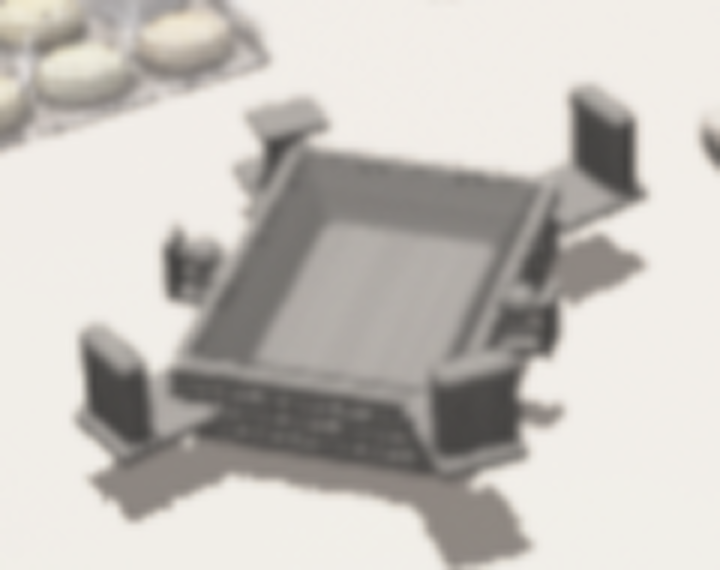

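The hook is the top corner in the top crop (300,70), which is the upper left in the scene crop. The top tray's ear is at the bottom corner, about (257,480) in the top crop and (475,410) in the scene crop. Next I fit the poses.

```bash
cat > h.py <<'E'
import numpy as np,cv2
from bench import ctrl
from scipy.optimize import least_squares
from scipy.spatial.transform import Rotation as R
P={n:ctrl.camera_params(n) for n in("scene","top")}
def proj(n,X):
    p=P[n];T=np.linalg.inv(p["cam_to_world"]);c=np.atleast_2d(X)@T[:3,:3].T+T[:3,3]
    s=c[:,:2]/c[:,2:];f=240/np.tan(np.radians(p["vertical_fov"]/2))
    s=s*(1+p["k1"]*(s**2).sum(1,keepdims=True));return s*f+[p["cx"],p["cy"]]
def world(v,L): # v=x,y,yaw
    return np.asarray(L)@R.from_euler("z",v[2]).as_matrix().T+[v[0],v[1],0]
def fit(obs,v0):
    def res(v): return np.concatenate([(proj(n,world(v,L))-px).ravel() for n,L,px in obs])
    s=least_squares(res,v0,loss="soft_l1");return s.x,res(s.x).reshape(-1,2)
E
python3 - <<'E'
from h import *
L=np.array([[60,45,41],[-60,45,41],[60,-45,41],[-60,-45,41],[-73.6,-55.2,71]])/1e3
c=lambda a,s,o:np.array(a)/s+o
pt=c([[310,95],[128,297],[462,226],[268,425],[257,478]],5,[170,220])-.4
ps=c([[300,150],[175,370],[555,180],[435,385],[478,368]],6,[185,240])-.4
for o in ([("top",L,pt)],[("scene",L,ps)],[("top",L,pt),("scene",L,ps)]):
    v,r=fit(o,[.3,.1,-.7]); print(v.round(4),r.round(1).tolist())
print("ear",world(v,L[4:]))
im=cv2.imread("pics/top0.png")
g=cv2.cvtColor(im,6)[205:300,360:440]; print(np.median(g[20:60,25:55]),g[10,:].tolist(),g[:,40].tolist())
Lp=np.array([[65,50,12],[-65,50,12],[-65,-50,12],[65,-50,12]])/1e3
v,r=fit([("top",Lp,np.array([[378,222],[377,283],[424,283],[424,223.]]))],[.3,-.2,0]);print("pad",v,r.round(1).tolist())
for n,px,z in (("timer",(317,258),.015),("tape",(314,322),.019),("vial",(287,166),.091),("wp",(222,178),.02)):
    s=least_squares(lambda q:(proj("top",[q[0],q[1],z])-px).ravel(),[.3,0]);print(n,s.x.round(3))
s=least_squares(lambda q:(proj("top",[q[0],q[1],.1])-(140,250)).ravel(),[.3,0]);print("funnel",s.x.round(3))
E
```

```text
[ 0.5207  0.1006 -0.8318] [[0.2, -3.0], [-3.3, -0.0], [1.9, -0.7], [0.6, 3.7], [-0.8, 0.6]]
[ 0.5181  0.1057 -0.824 ] [[-1.2, -1.3], [-1.6, -0.2], [1.4, 0.0], [3.9, 4.8], [-0.2, -0.3]]
[ 0.5204  0.1026 -0.8314] [[-0.8, -2.7], [-4.3, 0.2], [0.9, -0.5], [-0.3, 4.0], [-1.8, 0.8], [-0.1, -2.5], [-0.8, -1.7], [2.3, -1.0], [4.5, 3.5], [0.3, -1.6]]
ear [[0.43004119 0.11976928 0.071     ]]
127.0 [127, 126, 128, 127, 127, 127, 127, 128, 127, 127, 127, 127, 126, 127, 127, 127, 126, 128, 127, 127, 127, 127, 127, 127, 127, 127, 127, 126, 127, 127, 127, 126, 128, 127, 127, 127, 126, 127, 127, 127, 128, 127, 127, 127, 127, 127, 127, 127, 127, 127, 127, 127, 127, 127, 127, 126, 128, 126, 127, 127, 127, 127, 127, 126, 127, 127, 127, 127, 127, 127, 127, 128, 127, 127, 126, 126, 127, 127, 127, 127] [127, 127, 126, 127, 127, 127, 127, 127, 127, 126, 128, 127, 127, 127, 127, 128, 125, 106, 75, 90, 124, 129, 128, 127, 127, 127, 127, 127, 127, 127, 127, 127, 127, 127, 127, 127, 127, 127, 126, 127, 126, 127, 127, 127, 127, 127, 126, 127, 127, 127, 127, 126, 127, 127, 127, 127, 127, 127, 127, 127, 127, 127, 127, 127, 128, 119, 89, 81, 83, 76, 55, 29, 19, 27, 48, 74, 78, 62, 86, 124, 129, 127, 127, 127, 127, 127, 127, 127, 127, 127, 126, 127, 127, 127, 127]
pad [ 0.52503679 -0.25937279 -0.1393198 ] [[-0.8, -0.3], [-0.2, -0.4], [0.8, 0.8], [0.2, -0.0]]
timer [ 0.533 -0.083]
tape [ 0.401 -0.063]
vial [ 0.714 -0.043]
wp [0.728 0.101]
funnel [0.572 0.261]
```

```bash
python3 - <<'E'
from h import *
L=np.array([[57,42,41],[-57,42,41],[57,-42,41],[-57,-42,41],[-73.6,-55.2,71]])/1e3
c=lambda a,s,o:np.array(a)/s+o
pt=c([[310,95],[128,297],[462,226],[268,425],[257,478]],5,[170,220])-.4
ps=c([[300,150],[175,370],[555,180],[435,385],[478,368]],6,[185,240])-.4
k=[0,1,2,4]
for o in ([("top",L,pt)],[("scene",L[k],ps[k])],[("top",L,pt),("scene",L[k],ps[k])]):
    v,r=fit(o,[.3,.1,-.7]); print(v.round(4),r.round(1).tolist())
print("ear",world(v,L[4:]))
# overlay
d=np.array([-.8,-.6]);t=np.array([.6,-.8])
ear=lambda z:[[*(d*(.092+a)+t*b),z] for a,b in((.005,.013),(.005,-.013),(-.005,-.013),(-.005,.013))]
rim=lambda a,b:[[a,b,.041],[-a,b,.041],[-a,-b,.041],[a,-b,.041]]
out=[]
for n,o,(w,h) in(("top",(170,220),(120,110)),("scene",(185,240),(120,110))):
    im=cv2.imread(f"pics/{n}0.png")[o[1]:o[1]+h,o[0]:o[0]+w]; im=cv2.resize(im,None,fx=5,fy=5,interpolation=cv2.INTER_CUBIC)[:,:600]
    im=cv2.resize(im,(390,358)) if 0 else im
    for Q,col in((rim(.06,.045),(0,0,255)),(rim(.054,.039),(0,160,0)),(ear(.071),(255,0,0)),(ear(.041),(255,0,255))):
        p=(proj(n,world(v,Q))-o+.4)*5; cv2.polylines(im,[p.round().astype(int)],True,col,1)
    out.append(im[:,:400] if 0 else im)
cv2.imwrite("pics/ov.png",cv2.resize(np.hstack(out),(800,367),interpolation=cv2.INTER_AREA))
E
```

```text
[ 0.5207  0.1    -0.8316] [[0.5, -1.0], [-1.0, -0.2], [0.1, -0.6], [0.9, 1.6], [-0.5, 0.5]]
[ 0.5172  0.106  -0.824 ] [[-0.1, 0.0], [0.7, -0.7], [-0.4, 1.0], [-0.1, 0.0]]
[ 0.5205  0.1024 -0.8292] [[-0.7, -0.8], [-2.1, 0.1], [-1.1, -0.5], [-0.2, 1.8], [-1.6, 0.8], [0.9, -1.4], [1.5, -2.4], [0.4, -0.4], [0.5, -1.6]]
ear [[0.43005602 0.11935863 0.071     ]]
```

View pics/ov.png

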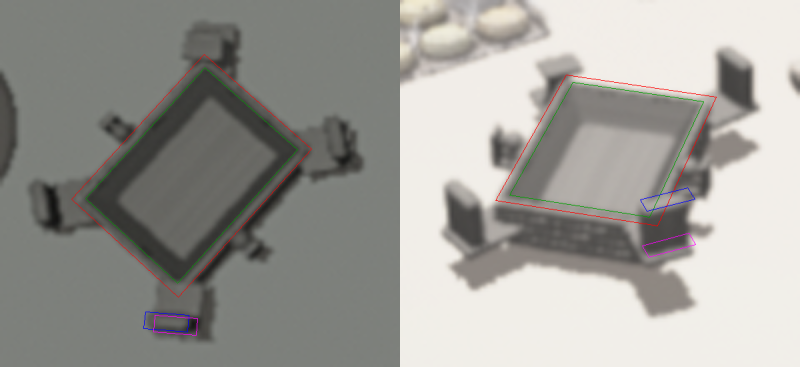

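The overlay fits in both views: rim corners within about 2 px, ear top about 1.5 px off at (170,322) in the top panel. The estimated ear middle is (0.430, 0.119, 0.062), with the peel diagonal at -0.186 rad. I'll hover there first.

```bash
cat >> h.py <<'E'
def shift(pos,Rm):
    "tool-axes shift, rotvec from the present measured pose to pos,Rm"
    o=ctrl.get_obs();q=o["eef_rot"];R0=R.from_quat([*q[1:],q[0]])
    return R0.inv().apply(np.array(pos)-o["eef_pos"]).round(4),(R0.inv()*R.from_matrix(Rm)).as_rotvec().round(4)
def down(a): # tool down, tool y at world angle a
    y=np.array([np.cos(a),np.sin(a),0]);z=np.array([0,0,-1.]);return np.c_[np.cross(y,z),y,z]
E
python3 -c "
from h import *
print(shift([.430,.119,.19],down(-.186)),shift([.430,.119,.30],down(-.186)))"
```

```text
(array([ 0.4438, -0.53  ,  0.114 ]), array([-0.0012, -0.0011, -1.015 ])) (array([ 0.4438, -0.5302,  0.004 ]), array([-0.0012, -0.0011, -1.015 ]))
```

Call:
carry_out(steps=[0.222, -0.265, 0, 0, 0, -0.5, 0.5, 0.222, -0.265, 0, 0, 0, -0.5, 0.5, 0.222, -0.265, 0, 0, 0, -0.5, 0.5, 0.222, -0.265, 0, 0, 0, -0.5, 0.5, 0.222, -0.265, 0, 0, 0, -0.5, 0.5, 0.222, -0.265, 0, 0, 0, -0.5, 0.5, 0.222, -0.265, 0, 0, 0, -0.5, 0.5, 0.444, -0.53, 0.06, 0, 0, -1.015, 0.5, 0.444, -0.53, 0.06, 0, 0, -1.015, 0.5, 0.444, -0.53, 0.06, 0, 0, -1.015, 0.5, 0.444, -0.53, 0.06, 0, 0, -1.015, 0.5, 0.444, -0.53, 0.06, 0, 0, -1.015, 0.5, 0.444, -0.53, 0.06, 0, 0, -1.015, 0.5, 0.444, -0.53, 0.06, 0, 0, -1.015, 0.5, 0.444, -0.53, 0.114, 0, 0, -1.015, 0.5, 0.444, -0.53, 0.114, 0, 0, -1.015, 0.5, 0.444, -0.53, 0.114, 0, 0, -1.015, 0.5, 0.444, -0.53, 0.114, 0, 0, -1.015, 0.5])

```text
time_s: 1.9
eef_pos: [0.4311, 0.1178, 0.1913]
eef_rot: [0.001, 0.77, 0.638, 0.001]
wrist_force: [-1.1, -0.3, 0.4]
opening: 0.5
grasp_force: 0.0
```

```bash
python3 - <<'E'
from h import *
out=[]
o=ctrl.get_obs();q=o["eef_rot"];Rm=R.from_quat([*q[1:],q[0]]).as_matrix()
print(o["eef_pos"],Rm[:,1])
for n,c in(("scene",(170,205)),("top",(160,240))):
    im=ctrl.camera(n)[:,:,::-1]; cv2.imwrite(f"pics/{n}1.png",im); im=im[c[1]:c[1]+120,c[0]:c[0]+130]
    im=cv2.resize(im,None,fx=3.07,fy=4*.7675,interpolation=cv2.INTER_CUBIC)
    ax=np.array([o["eef_pos"]+Rm[:,2]*d for d in(0,.054,.073)])
    p=((proj(n,ax)-c+.4)*3.07).round().astype(int); cv2.polylines(im,[p],False,(0,0,255),1)
    for e in p: cv2.circle(im,tuple(map(int,e)),2,(0,255,0),-1)
    out.append(im)
cv2.imwrite("pics/ov1.png",cv2.resize(np.hstack(out),None,fx=1,fy=1)[:, :800])
E
```

```text
[0.4310836  0.11777516 0.19130769] [ 0.98249799 -0.18626552  0.00168908]
```

View pics/ov1.png

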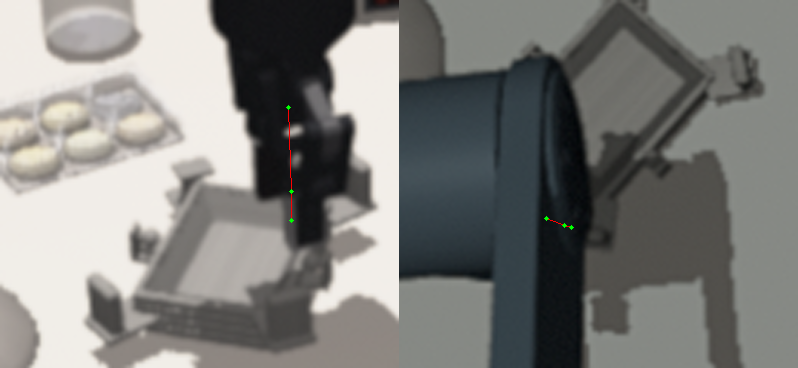

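The left panel (scene) shows the fingers straddling the projected tool axis: tips at (270,195) and (310,240), axis tip at (291,220). So the robot and scene calibration agree, and I'll aim the ear at (0.4285, 0.120). The right panel (top) has the ear hidden under the arm.

```bash
python3 -c "
from h import *
print(shift([.4285,.120,.119],down(-.185)))"
```

```text
(array([ 0.0017, -0.0037,  0.0729]), array([ 0.0035, -0.0006, -0.0029]))
```

Call:
carry_out(steps=[0.001, -0.003, 0.03, 0, 0, 0, 0.5, 0.001, -0.003, 0.05, 0, 0, 0, 0.5, 0.001, -0.003, 0.06, 0, 0, 0, 0.5, 0.001, -0.003, 0.071, 0, 0, 0, 0.5, 0.001, -0.003, 0.071, 0, 0, 0, 0.3, 0.001, -0.003, 0.071, 0, 0, 0, 0.3, 0.001, -0.003, 0.071, 0, 0, 0, 0.24, 0.001, -0.003, 0.071, 0, 0, 0, 0.24, 0.001, -0.003, 0.071, 0, 0, 0, 0.24])

```text
time_s: 2.9
eef_pos: [0.4278, 0.1201, 0.1193]
eef_rot: [0.0, 0.77, 0.638, 0.0]
wrist_force: [0.6, 0.6, -0.0]
opening: 0.241
grasp_force: 0.0
```

```bash
python3 - <<'E'
from h import *
o=ctrl.get_obs();print(o["eef_pos"],o["wrist_force"],o["torque"])
im=ctrl.camera("scene")[:,:,::-1]; cv2.imwrite("pics/s2.png",im)
cv2.imwrite("pics/s2c.png",cv2.resize(im[240:325,200:300],None,fx=7,fy=7,interpolation=cv2.INTER_CUBIC))
E
```

```text
[0.42781305 0.12010346 0.11934513] [ 0.63708242  0.5673497  -0.00579247] [-0.01402429  0.0053921   0.00423109]
```

View pics/s2c.png

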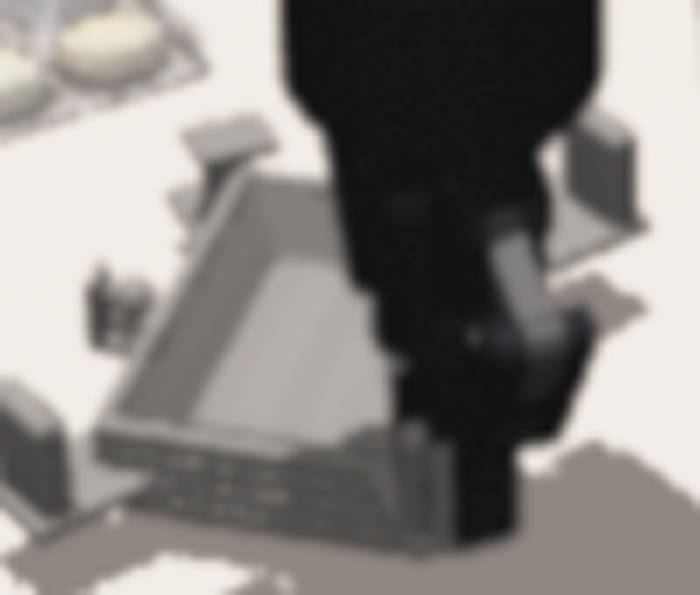

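The crop shows the ear (about 397–502 px wide, centre 450) between the fingers, and the outer finger spans 430–515, so it is laterally centred within about 2 mm. There is no contact force yet. I'll close gently and check that it is centred.

Call:
carry_out(steps=[0, 0, 0, 0, 0, 0, 0.18, 0, 0, 0, 0, 0, 0, 0.18, 0, 0, 0, 0, 0, 0, 0.18])

```text
time_s: 3.25
eef_pos: [0.4278, 0.12, 0.1191]
eef_rot: [0.0, 0.77, 0.638, 0.0]
wrist_force: [1.4, -0.8, 1.2]
opening: 0.18
grasp_force: 0.5
```

Call:
carry_out(steps=[0, 0, 0, 0, 0, 0, 0.165, 0, 0, 0, 0, 0, 0, 0.165])

```text
time_s: 3.45
eef_pos: [0.428, 0.1201, 0.1191]
eef_rot: [0.0, 0.77, 0.638, 0.0]
wrist_force: [1.9, 0.3, 0.8]
opening: 0.164
grasp_force: 1.1
```

Call:
carry_out(steps=[0, 0.001, 0, 0, 0, 0, 0.165, 0, 0.002, 0, 0, 0, 0, 0.165, 0, 0.002, 0, 0, 0, 0, 0.165])

```text
time_s: 3.75
eef_pos: [0.4292, 0.1196, 0.1187]
eef_rot: [-0.0, 0.77, 0.638, -0.0]
wrist_force: [0.3, -0.4, 0.3]
opening: 0.164
grasp_force: 0.0
```

Moving 2 mm along +y released the contact. Now I close fully.

Call:
carry_out(steps=[0, 0, 0, 0, 0, 0, 0.14, 0, 0, 0, 0, 0, 0, 0.14, 0, 0, 0, 0, 0, 0, 0.05, 0, 0, 0, 0, 0, 0, 0, 0, 0, 0, 0, 0, 0, 0, 0, 0, 0, 0, 0, 0, 0])

```text
time_s: 4.35
eef_pos: [0.4295, 0.1197, 0.1189]
eef_rot: [-0.0, 0.77, 0.638, 0.0]
wrist_force: [0.1, -0.4, 0.1]
opening: 0.105
grasp_force: 58.4
```

Gripped at 58 N with almost no side load. Now I peel about the far corner by rotating around tool +x, with the pivot at tool (0, 0.163, 0.085).

Call:
carry_out(steps=[0, 0.0015, -0.0028, 0.0175, 0, 0, 0, 0, 0.0031, -0.0057, 0.035, 0, 0, 0, 0, 0.0047, -0.0085, 0.0525, 0, 0, 0, 0, 0.0063, -0.0112, 0.07, 0, 0, 0, 0, 0.0063, -0.0112, 0.07, 0, 0, 0, 0, 0.0063, -0.0112, 0.07, 0, 0, 0])

```text
time_s: 4.95
eef_pos: [0.4361, 0.1184, 0.1302]
eef_rot: [-0.027, 0.769, 0.638, -0.022]
wrist_force: [1.3, 0.4, -0.0]
opening: 0.102
grasp_force: 58.9
```

Call:
carry_out(steps=[0, 0.0031, -0.0057, 0.035, 0, 0, 0, 0, 0.0063, -0.0112, 0.07, 0, 0, 0, 0, 0.0098, -0.0166, 0.105, 0, 0, 0, 0, 0.0141, -0.0228, 0.146, 0, 0, 0, 0, 0.0141, -0.0228, 0.146, 0, 0, 0, 0, 0.0141, -0.0228, 0.146, 0, 0, 0])

```text
time_s: 5.55
eef_pos: [0.4509, 0.1155, 0.1515]
eef_rot: [-0.083, 0.765, 0.635, -0.069]
wrist_force: [0.6, -0.3, 0.2]
opening: 0.102
grasp_force: 59.0
```

```bash
python3 - <<'E'
from h import *
o=ctrl.get_obs();print(o["eef_pos"],o["wrist_force"],o["torque"])
im=ctrl.camera("scene")[:,:,::-1]; cv2.imwrite("pics/s3.png",im)
cv2.imwrite("pics/s3c.png",cv2.resize(im[240:325,190:300],None,fx=7,fy=7,interpolation=cv2.INTER_CUBIC))
E
```

```text
[0.45094494 0.11545841 0.15152552] [ 0.57522408 -0.26007176  0.17520141] [-0.04086448 -0.45188991 -0.04889706]
```

View pics/s3c.png

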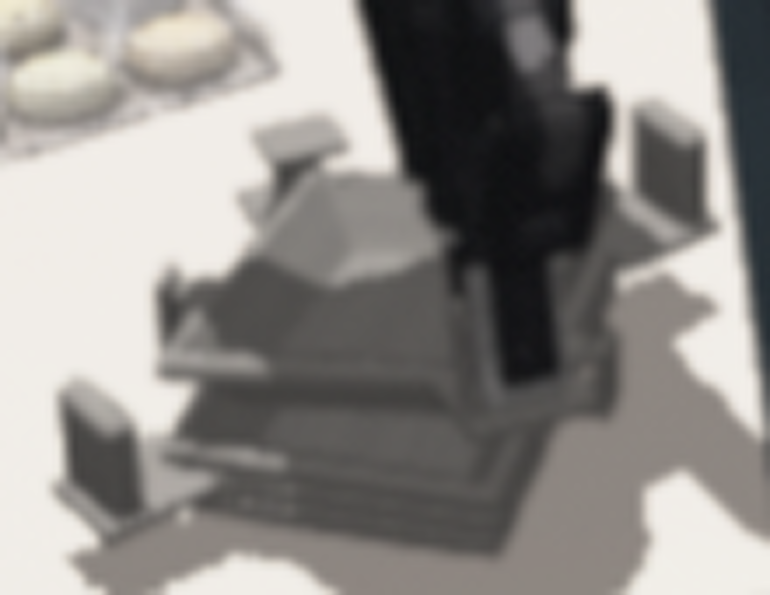

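The crop shows the top tray tilted up at the ear while the lower trays and their ears stay put, with the far corner still under the hook at about (300,150). Forces are near zero. Next I draw 12 mm toward the ear.

Call:
carry_out(steps=[0, -0.003, 0.0006, 0, 0, 0, 0, 0, -0.006, 0.0012, 0, 0, 0, 0, 0, -0.009, 0.0019, 0, 0, 0, 0, 0, -0.012, 0.0025, 0, 0, 0, 0, 0, -0.012, 0.0025, 0, 0, 0, 0, 0, -0.012, 0.0025, 0, 0, 0, 0])

```text
time_s: 6.2
eef_pos: [0.4388, 0.1181, 0.152]
eef_rot: [-0.083, 0.765, 0.635, -0.069]
wrist_force: [0.0, 0.3, -1.6]
opening: 0.103
grasp_force: 58.9
```

Call:
carry_out(steps=[0, -0.003, -0.0045, 0, 0, 0, 0, 0, -0.0075, -0.0106, 0, 0, 0, 0, 0, -0.01, -0.016, 0, 0, 0, 0, 0, -0.0132, -0.0227, 0, 0, 0, 0, 0, -0.017, -0.035, 0, 0, 0, 0, 0, -0.0205, -0.0468, 0, 0, 0, 0, 0, -0.025, -0.066, 0, 0, 0, 0, 0, -0.029, -0.086, 0, 0, 0, 0, 0, -0.029, -0.086, 0, 0, 0, 0, 0, -0.029, -0.086, 0, 0, 0, 0])

```text
time_s: 7.2
eef_pos: [0.4295, 0.1197, 0.2427]
eef_rot: [-0.082, 0.765, 0.635, -0.068]
wrist_force: [-0.5, 0.5, -0.6]
opening: 0.106
grasp_force: 58.9
```

```bash
python3 - <<'E'
from h import *
o=ctrl.get_obs();print(o["eef_pos"],o["wrist_force"],o["torque"])
im=ctrl.camera("scene")[:,:,::-1]; cv2.imwrite("pics/s4.png",im)
cv2.imwrite("pics/s4c.png",cv2.resize(im[170:330,170:340],None,fx=3.7,fy=3.7,interpolation=cv2.INTER_CUBIC))
E
```

```text
[0.42951286 0.11969849 0.24274388] [-0.5478427   0.4622813  -0.64925193] [ 0.02765617 -0.03210342 -0.02672342]
```

View pics/s4c.png

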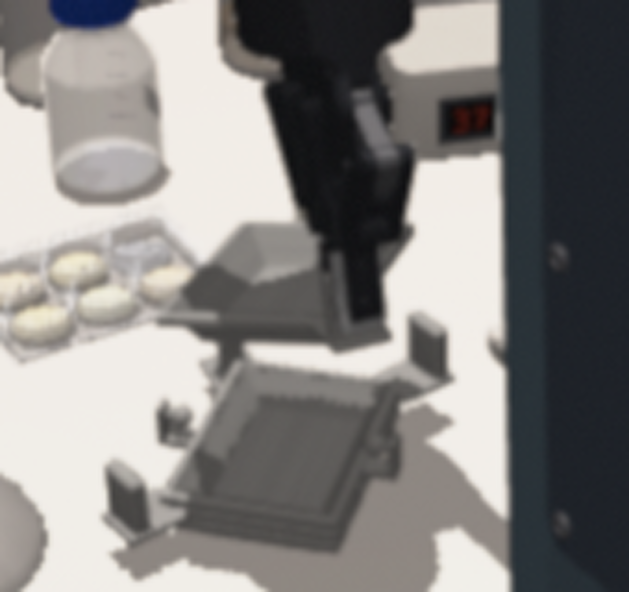

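The tray is free and held. The lower stack stands as before at (290,450), with the hook behind it. Now I level the tray and carry it to the pad.

```bash
python3 -c "
from h import *
D=down(-.187)
print(shift([.4295,.1197,.25],D),shift([.4336,-.06,.25],D),shift([.4336,-.2409,.21],D),shift([.4336,-.2409,.25],D))"
```

```text
(array([ 0.0001, -0.0013, -0.0079]), array([-2.161e-01,  2.000e-04,  9.000e-04])) (array([-0.1757,  0.0351, -0.0159]), array([-2.161e-01,  2.000e-04,  9.000e-04])) (array([-0.3535,  0.0764,  0.016 ]), array([-2.161e-01,  2.000e-04,  9.000e-04])) (array([-0.3535,  0.0678, -0.0231]), array([-2.161e-01,  2.000e-04,  9.000e-04]))
```

Call:
carry_out(steps=[0, -0.001, -0.008, -0.1, 0, 0, 0, 0, -0.001, -0.008, -0.216, 0, 0, 0, -0.015, 0.002, -0.009, -0.216, 0, 0, 0, -0.045, 0.008, -0.01, -0.216, 0, 0, 0, -0.08, 0.015, -0.011, -0.216, 0, 0, 0, -0.115, 0.022, -0.013, -0.216, 0, 0, 0, -0.15, 0.029, -0.014, -0.216, 0, 0, 0, -0.185, 0.036, -0.016, -0.216, 0, 0, 0, -0.22, 0.042, -0.017, -0.216, 0, 0, 0, -0.255, 0.049, -0.019, -0.216, 0, 0, 0, -0.29, 0.056, -0.02, -0.216, 0, 0, 0, -0.32, 0.061, -0.022, -0.216, 0, 0, 0, -0.342, 0.066, -0.023, -0.216, 0, 0, 0, -0.3535, 0.068, -0.023, -0.216, 0, 0, 0, -0.3535, 0.068, -0.023, -0.216, 0, 0, 0, -0.3535, 0.071, -0.008, -0.216, 0, 0, 0, -0.3535, 0.074, 0.006, -0.216, 0, 0, 0, -0.3535, 0.0764, 0.016, -0.216, 0, 0, 0, -0.3535, 0.0764, 0.016, -0.216, 0, 0, 0, -0.3535, 0.0764, 0.016, -0.216, 0, 0, 0])

```text
time_s: 9.25
eef_pos: [0.434, -0.2402, 0.2102]
eef_rot: [-0.0, 0.769, 0.639, 0.0]
wrist_force: [0.2, -0.0, -0.4]
opening: 0.104
grasp_force: 58.8
```

```bash
python3 - <<'E'
from h import *
o=ctrl.get_obs();q=o["eef_rot"];Rm=R.from_quat([*q[1:],q[0]]).as_matrix();t=o["eef_pos"]
print(t,o["wrist_force"],Rm.round(3).tolist())
c=t+Rm[:,1]*.092+Rm[:,2]*.098; print("tray",c)
out=[]
for n,org in(("top",(330,190)),("scene",(300,110))):
    im=ctrl.camera(n)[:,:,::-1].copy(); cv2.imwrite(f"pics/{n}5.png",im)
    im=cv2.resize(im[org[1]:org[1]+150,org[0]:org[0]+130],None,fx=3.07,fy=3.07,interpolation=cv2.INTER_CUBIC)
    for a,b,z,col in((.06,.045,.02,(0,0,255)),(.0445,.0295,0,(0,160,0))):
        Q=world([c[0],c[1],-.83],[[s*a,u*b,c[2]+z] for s,u in((1,1),(-1,1),(-1,-1),(1,-1))])
        cv2.polylines(im,[((proj(n,Q)-org+.4)*3.07).round().astype(int)],True,col,1)
    Q=world([.525,-.2594,-.139],[[s*.065,u*.05,.012] for s,u in((1,1),(-1,1),(-1,-1),(1,-1))])
    cv2.polylines(im,[((proj(n,Q)-org+.4)*3.07).round().astype(int)],True,(255,0,0),1)
    out.append(im)
cv2.imwrite("pics/ov5.png",np.hstack(out))
E
```

```text
[ 0.43399713 -0.24022909  0.21023648] [ 0.17056763 -0.03509814 -0.4045617 ] [[0.184, 0.983, -0.0], [0.983, -0.184, 0.0], [0.0, -0.0, -1.0]]
tray [ 0.52439768 -0.25712929  0.11220524]
```

View pics/ov5.png

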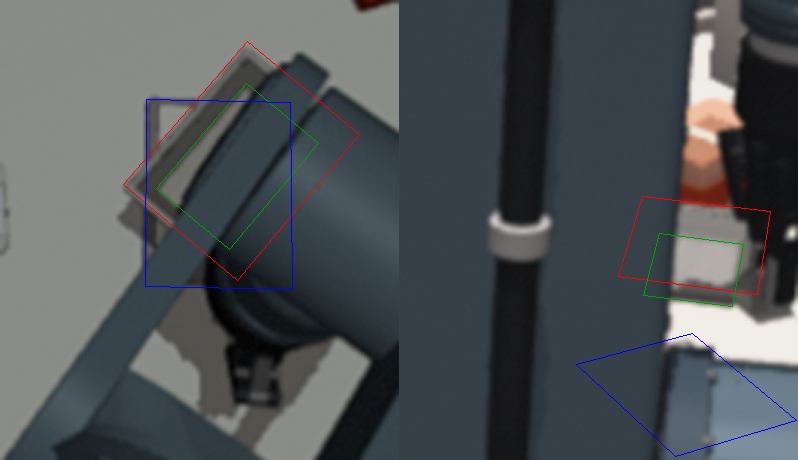

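The top panel shows the tray's rim (left corner at (130,188), predicted (124,185)) matching the expected level pose over the pad outline. The tray centre is within a few mm of the pad centre, with its underside 10 cm above the pad face. I'll check the stack and bystanders against the first picture, then hand in.

```bash
python3 - <<'E'
from h import *
a,b=(cv2.imread(f"pics/top{i}.png") for i in(0,5))
for n,(x,y,w,h) in dict(stack=(175,222,110,100),timer=(298,238,38,38),tape=(298,306,34,34),vial=(274,156,30,36),wp=(190,154,65,48)).items():
    s,_=cv2.phaseCorrelate(*[np.float32(cv2.cvtColor(i[y:y+h,x:x+w],6)) for i in(a,b)]); print(n,np.round(s,2))
print(ctrl.hand_in())
E
```

```text
stack [0.33 0.17]
timer [0.04 0.04]
tape [0.4  0.47]
vial [ 0.06 -0.46]
wp [ 0.04 -0.01]
the job is handed in; nothing more can be done
None
```

The top tray was peeled off by its ear, drawn clear of the hook, and handed in held level about 10 cm above the light pad, centred to within a few mm; the top camera shows the lower trays and bystanders within about half a pixel (roughly 1 mm) of where they began.

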